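# Slide the barrier plate out over the edge of the battery module

## Robot

A 7-joint arm with a two-finger parallel gripper is mounted at the origin on the work surface. World frame = base frame: x ahead of the robot, y to its left, z up, the work surface at z = 0. Lengths are in m, angles in rad, forces in N, time in s.
With the tool pointing down it reaches from about 0.4 to 0.875 m from the base axis. Payload 6.5 kg.
Tool frame: the origin (TCP) lies midway between the tips of the shut fingers; the grasp point (between the pads) lies 19 mm behind it; z points along the fingers, y is the line along which they close (so a half turn about z gives the same grasp; the last joint's range is limited). The gripper opens to 88 mm and grips with 3 to 60 N. Pads are 18 mm wide; open, the fingers measure 123 mm over their backs; the gripper's body (75 mm by 187 mm) begins 45 mm behind the grasp point.
Start: joints at [-1.222, 0.536, -0.004, 1.538, 0.003, 1.067, -0.071], TCP at [0.262, 0.595, 0.239] pointing down, gripper open.
Joint ranges: [-2.7, 2.7], [-0.37, 2.16], [-1.27, 1.26], [0.24, 2.4], [-1.31, 4.45], [0.19, 1.91], [-2.76, 2.76]. Speed limits (rad/s): [2.39, 2.39, 3.14, 3.14, 3.14, 3.14, 3.14].

## Interface

Orientations are given as a rotation vector (axis times angle).
In Python, from bench import read_state, capture, camera_info, sign_off gives the robot as it stands.
- The arm moves only by the shell command python3 -m pendant 'ROWS' [FORCE]. ROWS is JSON, a list of rows, each a list of 3 entries, a list of its own where there are three numbers: the shift along the tool's x, y, z in m, then the turn, a rotation vector about the tool's x, y, z in rad, then the opening, from 0 (shut) to 1 (fully open). A call has 1 to 8 rows; each row shifts and turns the commanded pose from where the row before left it, along the tool's axes as they then stand; what a row does not reach is not made up. A row lasts 1/8 s, in which the tool goes at most 62.5 mm and 10.7 degrees, less where a joint would pass 70% of its speed; a pose out of reach is approached as far as the arm can. A call is refused whole if a number of a shift passes 0.0625 or a number of a turn 0.188, either way. A call with a gripper value outside its range is refused whole. The fingers move at their own pace and stop on an object; FORCE is the grip in N (left out, the last holds). Time passes only in rows, so rows that do not move let the fingers close. It gives the time, the measured TCP pose, the force, the opening and the grip force at its end, in the units of the state.
- read_state(): the state, without advancing time (a new reading comes with each control period).
- capture(name): name is "scene" or "top" or "wrist"; returns the picture (480x640x3 uint8, red, green, blue); there is no depth.
- camera_info(name): a dict with "fx", "fy", "cx", "cy" (pixels), "R" (3x3) and "t" (3): a world point X has camera coordinates R X + t; the wrist camera has in their place "tool_from_camera" (4x4, takes a point from camera to tool coordinates, whose origin is the TCP and whose axes are the flange's). Camera axes: x right, y down, z forward; pixel columns grow to the right and rows downward; lengths in m; the calibration is good to about 2 mm. A picture is of the moment at which its call begins: read the wrist's pose just before it. camera_info takes no time and is no camera call.
- sign_off(): hands the job in; it is judged then, once.
The state is a dict: "time": time; "q": joint angles; "qd": joint speeds; "tau": joint torques, N m; "position": TCP position; "eef_rot": TCP orientation; "ft_force": force on the tool from outside, world axes, zero at the start; "ft_torque": the same for the moment, N m; "gripper_width": finger opening in m; "grasp_force": force on a finger pad.
Only numpy, scipy, OpenCV 4.12 (cv2) and the standard library are available. Lean on these libraries where they do the work, as an engineer would, in place of code of your own. Each camera call takes 0.05 s, during which the arm holds its last target. There are 200 camera calls.

## Task

A thin flat fire-barrier plate lies loose on the black lid of the battery module, with no edge to get a finger under. With the fingertips push it across the lid, away from the robot, until it overhangs the module's far long edge by 30 mm (give or take 6 mm), square to that edge, so that the mechanic on the far side can take hold of it; then draw the hand back. Only slide it flat on the lid, do not lift or tip it, and leave everything else where it is.

Things in the scene. Friction and masses are not known exactly. Their poses are not given: they have to be found in the camera images.
- module: Car battery module, fixed: aluminium case with a flat level black lid, 225 mm along its x, 590 mm along its y, lid top 108 mm above the bench. Origin: centre of its underside; z up; x points across it, away from the robot, to the far long edge at x = +112.5 mm. Only beyond 255 mm from the centre along y do terminals and bolt sleeves stand up to 23 mm above the lid.
- module_far_edge (a point): Middle of the far long top edge of the module's lid, at the lid's top, 108 mm above the bench. Axes as module: x points outward over the edge, y runs along the edge.
- plate: The fire-barrier plate: a pale beige rigid board, 110 mm along its own x, 180 mm along its own y, 6 mm thick, about 0.22 kg, lying loose and flat on the lid, somewhat askew. Origin at the centre of its underside; x points roughly away from the robot, its long sides run along y. Friction on the lid is ordinary and dry.
- plate_far_edge (a point): Middle of the plate's far long side, the one that is to overhang (55 mm from the plate's centre along its x, half-way up its thickness, 3 mm above the lid). Axes as plate.
- cap: Orange plastic terminal cap, an open cup 38 mm across and 30 mm high, standing loose on the lid beside one end of the plate. Origin at the centre of its underside. Leave alone.
- wedge: Grey plastic trim wedge, 130 mm long (along its x), 26 mm wide, 8 mm thick, lying loose on the lid beside the other end of the plate. Origin near its middle, on its underside. Leave alone.
- strip: A narrow spare strip of the same beige board, 40 x 180 x 6 mm, lying on the bench on the robot's side of the module. Origin at the centre of its underside. Leave alone.
- meter: Yellow and black digital multimeter, 185 x 88 x 45 mm, lying on the bench at the left. Origin at the centre of its underside. Leave alone.
- spray: Spray can, 65 mm across and 190 mm high, standing on the bench at the right. Origin at the centre of its underside. Leave alone.
- socket: Steel socket, 28 mm across and 62 mm high, standing on the bench beyond the module. Origin at the centre of its underside. Leave alone.
- spanner: Steel spanner, 190 mm long, lying on the bench at the right. Leave alone.
- torch: Aluminium torch, 42 mm across and 125 mm high, standing on its head on the bench on the robot's side of the module. Origin at the centre of its underside. Leave alone.

How it is judged:
At the end, for the whole second after the job is handed in: The plate lies at rest, flat on the module's lid, the middle of its far long side 24 to 36 mm beyond the module's far long edge, and square to that edge within 5 degrees (x of plate_far_edge in the frame of module_far_edge between 0.024 and 0.036 m and angle between the x axis of plate and the x axis of module, either way round below 0.09 rad and angle between plate's own z axis and vertical below 0.03 rad and z of plate in the frame of module between 0.105 and 0.111 m and contact force between plate and module above 0.5 N and linear speed of plate below 0.01 m/s); the robot touches nothing.
It fails at once if the plate is lifted off the lid or dropped from it (z of plate in the frame of module above 0.114 m or z of plate in the frame of module below 0.1 m).
It fails at once if the plate is tipped up (angle between plate's own z axis and vertical above 0.1 rad).
It fails at once if the cap or the wedge on the lid is moved more than 15 mm or knocked over (distance of any of cap, wedge from where it was at the start of the episode above 0.015 m or angle between cap's own z axis and vertical above 0.5 rad).
It fails at once if something on the bench is moved more than 15 mm or knocked over (distance of any of strip, meter, spray, socket, spanner, torch from where it was at the start of the episode above 0.015 m or angle between any of spray, socket, torch's own z axis and vertical above 0.5 rad).
It also fails if it takes over 35 s, if anything falls off the work surface, if the arm or the gripper's body presses on something with over 40 N, if the wrist force passes 120 N, or if a joint passes its speed limit or range.

## Working session

There is one attempt and no reset: what is moved stays moved. The work goes in short steps, Python scripts to look and compute and a shell command to move; the robot and the scene stay as the last step left them, time stands still between calls to the robot, and variables do not carry over. Pictures are saved under pics/ and viewed, at most 10 in all, crops included, and the job is handed in when it is done.

```bash
mkdir -p pics; ls
python3 - <<'E'
from bench import *
import cv2,numpy as np
a=capture("top");b=capture("scene")
cv2.imwrite("pics/top.png",a[:,:,::-1]);cv2.imwrite("pics/scene.png",b[:,:,::-1])
s=read_state();print(s["time"],s["position"],s["eef_rot"],s["ft_force"])
print(camera_info("top"))
E
```

```text
pics
0.1 [0.26176785 0.59436504 0.23793779] [-6.46809579e-01 -3.07409368e+00  2.42711331e-03] [-0.02946198 -0.36524016 -0.29841451]
{'fx': 505.98777414448676, 'fy': 505.98777414448676, 'cx': 313.5042451548735, 'cy': 230.6128280584938, 'R': array([[-0.02007003, -0.99974242, -0.01059673],
       [-0.99760459,  0.02072663, -0.06599611],
       [ 0.06619874,  0.00924681, -0.99776361]]), 't': array([0.0118501 , 0.54107249, 1.42063271])}
```

View pics/top.png

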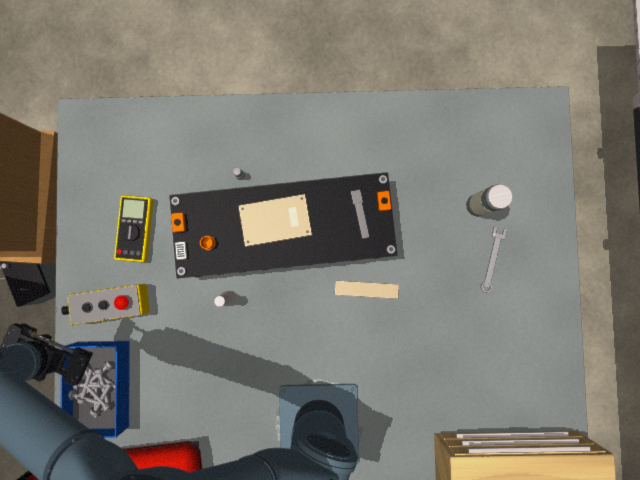

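View pics/scene.png

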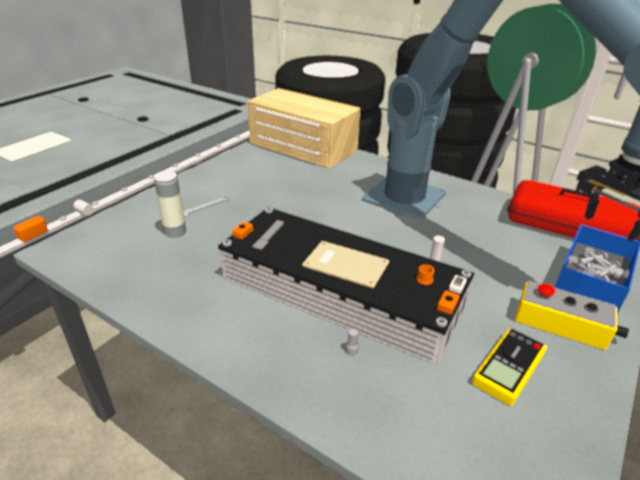

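The top view shows the lid at about (169,195), (388,173), (396,257), (177,278). The plate's corners are at (239,206), (308,195), (312,236), (243,246), the cap is at (208,243) and the wedge runs from (355,190) to (363,238).

```bash
cat > h.py <<'E'
from bench import *
import cv2,numpy as np
def rays(name,px,z,T=None):
    c=camera_info(name);px=np.atleast_2d(px).astype(float)
    d=np.c_[(px[:,0]-c['cx'])/c['fx'],(px[:,1]-c['cy'])/c['fy'],np.ones(len(px))]
    if name=="wrist":
        M=T@c['tool_from_camera'];R=M[:3,:3];o=M[:3,3];d=d@R.T
    else:
        R=np.array(c['R']);o=-R.T@c['t'];d=d@R
    return (o+d*((z-o[2])/d[:,2])[:,None])[:,:2]
def rect(P):
    (c,s,a)=cv2.minAreaRect(P.astype(np.float32)*1000)
    B=cv2.boxPoints((c,s,a))/1000;e=B[1]-B[0];f=B[2]-B[1]
    l=e if np.hypot(*e)>np.hypot(*f) else f
    l=l*np.sign(l[1])  # long axis toward +y
    return np.array(c)/1000,sorted(np.array(s)/1000),np.arctan2(-l[0],l[1])
def big(m,box):
    k=np.zeros_like(m);x0,y0,x1,y1=box;k[y0:y1,x0:x1]=m[y0:y1,x0:x1]
    cs,_=cv2.findContours(k,cv2.RETR_EXTERNAL,cv2.CHAIN_APPROX_NONE)
    return max(cs,key=cv2.contourArea)[:,0]
def top_meas():
    a=capture("top");h=cv2.cvtColor(a,cv2.COLOR_RGB2HSV)
    return a,h
E
python3 - <<'E'
from h import *
a,h=top_meas()
v=a.max(2)
for th in (40,55):
    m=cv2.morphologyEx((v<th).astype(np.uint8),cv2.MORPH_CLOSE,np.ones((9,9)));m=cv2.morphologyEx(m,cv2.MORPH_OPEN,np.ones((7,7)))
    print("mod",th,rect(rays("top",big(m,(150,160,420,290)),.108)))
m=((h[...,0]>8)&(h[...,0]<35)&(h[...,2]>170)&(h[...,1]<140)&(h[...,1]>30)).astype(np.uint8)
print("plate",rect(rays("top",big(m,(225,180,330,260)),.114)))
names=rays("top",[[169,195],[388,173],[396,257],[177,278]],.108);print(names)
print("cap",rays("top",[[208,243]],.138),"wedge",rays("top",[[355,190],[363,238],[351,191],[368,236]],.116),"torch",rays("top",[[220,301]],.125),"strip",rays("top",[[335,290],[398,290]],.006))
print("plate far mid/near mid",rays("top",[[273.5,200.5],[277.5,241]],.114))
s=read_state();from scipy.spatial.transform import Rotation as Ro
print(Ro.from_rotvec(s["eef_rot"]).as_matrix().round(3))
print(v[225,230],v[268,240],v[283,240],v[225,402])
E
```

```text
mod 40 (array([ 0.5480033 , -0.17616115]), [np.float64(0.06641073608398437), np.float64(0.09883441925048828)], np.float32(1.549505))
mod 55 (array([0.55125507, 0.08045744]), [np.float64(0.22322648620605468), np.float64(0.5832420043945312)], np.float32(0.08397029))
plate (array([0.56617749, 0.10276366]), [np.float64(0.10900331115722656), np.float64(0.17892405700683595)], np.float32(0.15039657))
[[ 0.63910952  0.38602196]
 [ 0.68582666 -0.20281167]
 [ 0.46059311 -0.21728776]
 [ 0.41665409  0.36497313]]
cap [[0.50659381 0.27532273]] wedge [[ 0.64067327 -0.11267261]
 [ 0.5124103  -0.13054153]
 [ 0.63822355 -0.10197336]
 [ 0.51743062 -0.143886  ]] torch [[0.35494779 0.24770965]] strip [[ 0.37152879 -0.0568053 ]
 [ 0.3680358  -0.23559951]]
plate far mid/near mid [[0.61746956 0.1049096 ]
 [0.50921778 0.09590188]]
[[-0.915  0.403 -0.   ]
 [ 0.403  0.915 -0.001]
 [-0.    -0.001 -1.   ]]
56 52 147 141
```

The measured plate is 109 x 179 mm and the module 223 x 583 mm, both matching the given sizes. The plate is 0.066 rad askew from the module and needs about 70 mm of push. I'll turn the tool square to the module and go above the start point behind the plate.

```bash
python3 -m pendant '[[[0,0,0],[0,0,-0.167],1],[[0,0,0],[0,0,-0.167],1],[[0,0,0],[0,0,-0.166],1],[[-0.017,-0.052,0],[0,0,0],1],[[-0.017,-0.052,0],[0,0,0],1],[[-0.017,-0.052,0],[0,0,0],1],[[-0.017,-0.052,0],[0,0,0],1],[[-0.017,-0.052,0],[0,0,0],1]]'
python3 -m pendant '[[[-0.017,-0.052,0],[0,0,0],1],[[-0.017,-0.052,0],[0,0,0],1],[[-0.017,-0.052,0],[0,0,0],1],[[-0.017,-0.052,0],[0,0,0],1],[[-0.016,-0.052,0],[0,0,0],1],[[0,0,0],[0,0,0],1],[[0,0,0],[0,0,0],1]]'
cat >> h.py <<'E'
from scipy.spatial.transform import Rotation as Ro
def pose():
    s=read_state();T=np.eye(4);T[:3,:3]=Ro.from_rotvec(s["eef_rot"]).as_matrix();T[:3,3]=s["position"];return T
E
python3 - <<'E'
from h import *
T=pose();print(T.round(4),read_state()["q"])
w=capture("wrist");cv2.imwrite("pics/w1.png",w[:,:,::-1])
E
```

```text
time: 1.15
position: [0.3693, 0.3412, 0.2386]
eef_rot: [-0.134, 3.139, -0.0]
ft_force: [0.5, -0.0, -0.4]
gripper_width: 0.0878
grasp_force: 0.0
time: 2.02
position: [0.4742, 0.0918, 0.2386]
eef_rot: [0.134, -3.138, -0.001]
ft_force: [-0.8, 0.6, -0.3]
gripper_width: 0.088
grasp_force: 0.0
[[-9.964e-01 -8.520e-02 -6.000e-04  4.742e-01]
 [-8.520e-02  9.964e-01  4.000e-04  9.180e-02]
 [ 5.000e-04  4.000e-04 -1.000e+00  2.386e-01]
 [ 0.000e+00  0.000e+00  0.000e+00  1.000e+00]] [-0.35912002  0.25151256  0.088042    1.97291327 -0.02820929  0.91873648
  1.39940439]
```

View pics/w1.png

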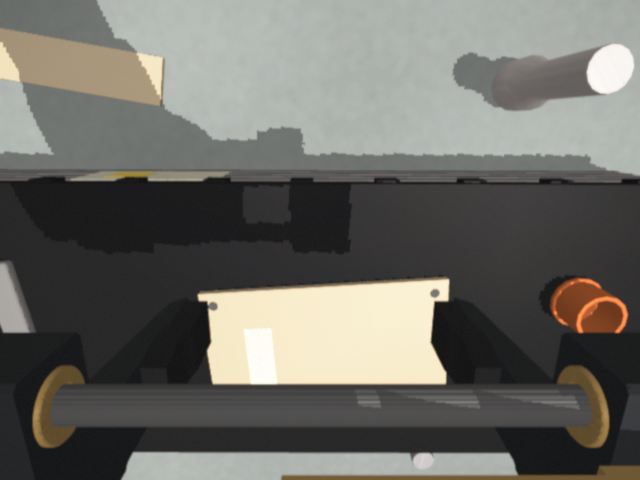

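The wrist view shows the lid's near edge near row 182, nearly horizontal, and the plate's near edge running from (199,293) to (448,279). The cap is at (590,305), well clear of the fingers.

Run:
```python
from h import *
T=pose()
E=rays("wrist",[[199,291],[449,278]],.114,T);L=rays("wrist",[[60,182],[600,184]],.108,T)
print("edge world",E,"lid near edge",L)
R=T[:2,:2];t=T[:2,3]
print("edge in tool",(E-t)@R);print("lid near in tool",(L-t)@R)
u=np.array([.9965,.0839]);c=np.array([.5513,.0805])
print("rel module u: edge",(E-c)@u,"lid",(L-c)@u,"tcp",(t-c)@u)
```

```text
edge world [[0.52117131 0.00915716]
 [0.49591514 0.18555235]] lid near edge [[ 0.45212479 -0.08572928]
 [ 0.42206819  0.27717745]]
edge in tool [[-0.03963907 -0.08702835]
 [-0.02979225  0.09089345]]
lid near in tool [[ 0.03738445 -0.17556216]
 [ 0.03582131  0.18858371]]
rel module u: edge [-0.0360089  -0.04637712] lid [-0.11277473 -0.11227826] tcp -0.07590376121312237
```

The lid's near edge comes out at -112.5 mm in the module frame, as it must be, and the tool is square. There is 20–30 mm of clearance ahead of the fingers, so I'll descend.

```bash
python3 -m pendant '[[[0,0,0.05],[0,0,0],1],[[0,0,0.05],[0,0,0],1],[[0,0,0.02],[0,0,0],1],[[0,0,0.004],[0,0,0],1],[[0,0,0],[0,0,0],1],[[0,0,0],[0,0,0],1]]'
python3 -m pendant '[[[0,0,0.002],[0,0,0],1],[[0,0,0],[0,0,0],1],[[0,0,0],[0,0,0],1]]'
python3 -m pendant '[[[0,0,0.001],[0,0,0],1],[[0,0,0],[0,0,0],1],[[0,0,0],[0,0,0],1]]'
```

```text
time: 2.82
position: [0.4753, 0.0917, 0.1158]
eef_rot: [-0.135, 3.137, 0.001]
ft_force: [0.8, -0.8, -0.0]
gripper_width: 0.0883
grasp_force: 0.0
time: 3.2
position: [0.4747, 0.0911, 0.1129]
eef_rot: [-0.134, 3.138, 0.0]
ft_force: [-0.6, 0.0, -0.0]
gripper_width: 0.0883
grasp_force: 0.0
time: 3.58
position: [0.4746, 0.0911, 0.1117]
eef_rot: [0.134, -3.139, 0.0]
ft_force: [0.9, -0.9, -0.9]
gripper_width: 0.0883
grasp_force: 0.0
```

```bash
python3 -m pendant '[[[0,0,0.0015],[0,0,0],1],[[-0.005,0,0],[0,0,0],1],[[-0.005,0,0],[0,0,0],1],[[-0.005,0,0],[0,0,0],1],[[-0.003,0,0],[0,0,0],1],[[-0.003,0,0],[0,0,0],1],[[-0.003,0,0],[0,0,0],1]]'
python3 -m pendant '[[[-0.004,0,0],[0,0,0],1],[[-0.004,0,0],[0,0,0],1],[[-0.004,0,0],[0,0,0],1],[[-0.004,0,0],[0,0,0],1],[[-0.004,0,0],[0,0,0],1]]'
python3 -m pendant '[[[-0.004,0,0],[0,0,0],1],[[-0.004,0,0],[0,0,0],1],[[-0.004,0,0],[0,0,0],1],[[-0.004,0,0],[0,0,0],1],[[0,0,0],[0,0,0],1]]'
cat >> h.py <<'E'
def plate():
    a,h=top_meas()
    m=((h[...,0]>8)&(h[...,0]<35)&(h[...,2]>150)&(h[...,1]<140)&(h[...,1]>30)).astype(np.uint8)
    P=rays("top",big(m,(200,140,360,262)),.114);r=rect(P);u=np.array([.9965,.0839]);c=np.array([.5513,.0805])
    d=(P-c)@u;v=(P-c)@[-.0839,.9965];mid=abs(v-np.median(v))<.04
    print("rect",r,"u centre",(r[0]-c)@u,"far edge mid over edge",d[mid].max()-.1125,"tcp u",(pose()[:2,3]-c)@u)
    return a
E
python3 - <<'E'
from h import *
a=plate();cv2.imwrite("pics/t2.png",cv2.resize(a[130:310,140:420,::-1],None,fx=2.5,fy=2.5))
E
```

```text
time: 4.45
position: [0.4984, 0.0932, 0.1102]
eef_rot: [0.134, -3.138, 0.0]
ft_force: [-1.7, -0.5, 0.2]
gripper_width: 0.0881
grasp_force: 1.0
time: 5.08
position: [0.5187, 0.0946, 0.1102]
eef_rot: [0.133, -3.139, 0.0]
ft_force: [-2.5, -0.4, 0.3]
gripper_width: 0.0882
grasp_force: 1.1
time: 5.7
position: [0.5353, 0.0964, 0.1104]
eef_rot: [-0.134, 3.137, 0.0]
ft_force: [-0.5, -0.4, 0.5]
gripper_width: 0.0881
grasp_force: 0.0
rect (array([0.61220636, 0.1032989 ]), [np.float64(0.0863314437866211), np.float64(0.17945375061035157)], np.float32(0.08398354)) u centre 0.06260601568450923 far edge mid over edge -0.006727438011456782 tcp u -0.014728851059897538
```

View pics/t2.png

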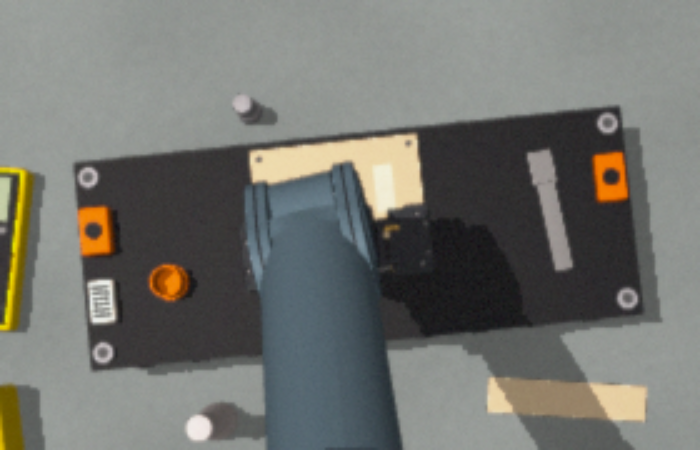

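The picture shows the plate now square (yaw 0.084, the same as the module), with its far edge about 7 mm short of the lid edge. The hand is behind it and nothing else has moved. I'll push 34 mm more, then check.

```bash
python3 -m pendant '[[[-0.004,0,0],[0,0,0],1],[[-0.005,0,0],[0,0,0],1],[[-0.005,0,0],[0,0,0],1],[[-0.005,0,0],[0,0,0],1],[[-0.005,0,0],[0,0,0],1],[[-0.005,0,0],[0,0,0],1],[[-0.003,0,0],[0,0,0],1],[[-0.002,0,0],[0,0,0],1]]'
python3 -m pendant '[[[0,0,0],[0,0,0],1],[[0,0,0],[0,0,0],1]]'
python3 - <<'E'
from h import *
plate();print(read_state()["position"])
E
```

```text
time: 6.75
position: [0.5677, 0.0991, 0.1102]
eef_rot: [0.134, -3.137, 0.0]
ft_force: [-5.1, -0.1, 5.4]
gripper_width: 0.0882
grasp_force: 2.8
time: 7.0
position: [0.5679, 0.0991, 0.1102]
eef_rot: [0.134, -3.138, 0.0]
ft_force: [-4.8, 0.5, 4.4]
gripper_width: 0.0879
grasp_force: 2.5
rect (array([0.64648859, 0.10671828]), [np.float64(0.08516180419921875), np.float64(0.1806719055175781)], np.float32(0.07973915)) u centre 0.0970551404518127 far edge mid over edge 0.02702413161677393 tcp u 0.018136725575253785
[0.56793262 0.09912118 0.11020834]
```

```bash
python3 -m pendant '[[[-0.002,0,0],[0,0,0],1],[[-0.002,0,0],[0,0,0],1],[[0,0,0],[0,0,0],1],[[0.003,0,0],[0,0,0],1],[[0.012,0,0],[0,0,0],1],[[0.02,0,0],[0,0,0],1],[[0,0,0],[0,0,0],1],[[0,0,0],[0,0,0],1]]'
python3 - <<'E'
from h import *
plate();T=pose()
E
python3 -m pendant '[[[0,0,-0.03],[0,0,0],1],[[0,0,-0.06],[0,0,0],1],[[0.03,0,-0.05],[0,0,0],1],[[0.05,0,0],[0,0,0],1],[[0.03,0,0],[0,0,0],1],[[0,0,0],[0,0,0],1],[[0,0,0],[0,0,0],1]]'
python3 - <<'E'
from h import *
a=plate();cv2.imwrite("pics/t3.png",cv2.resize(a[130:310,140:420,::-1],None,fx=2.5,fy=2.5))
w=capture("wrist");cv2.imwrite("pics/w3.png",w[:,:,::-1])
E
```

```text
time: 8.05
position: [0.5382, 0.0967, 0.1105]
eef_rot: [-0.134, 3.137, 0.0]
ft_force: [0.4, -0.5, 0.3]
gripper_width: 0.0883
grasp_force: 0.0
rect (array([0.6381842 , 0.10605563]), [np.float64(0.10995099639892578), np.float64(0.18075572204589843)], np.float32(0.07862075)) u centre 0.08872422704162598 far edge mid over edge 0.031128700878541096 tcp u -0.011606914616272862
time: 8.98
position: [0.4291, 0.0874, 0.2506]
eef_rot: [-0.134, 3.137, 0.0]
ft_force: [0.3, 0.5, 0.4]
gripper_width: 0.0881
grasp_force: 0.0
rect (array([0.63776752, 0.10571631]), [np.float64(0.11048117065429687), np.float64(0.18071060180664061)], np.float32(0.087006696)) u centre 0.08828052907104497 far edge mid over edge 0.030989980117655427 tcp u -0.12113506045308439
```

View pics/t3.png

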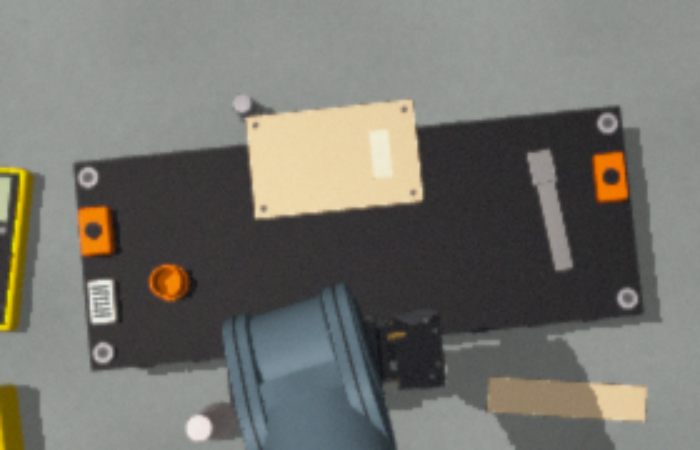

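The final view shows the plate square to the lid and overhanging by about 31 mm, with its full 110 x 181 mm visible. The cap, wedge and socket haven't moved and the hand is clear.

```bash
python3 -c "from bench import *;print(sign_off())"
```

```text
the job is handed in; nothing more can be done
None
```

The plate now overhangs the module's far edge by about 31 mm and is square to it within about 0.01 rad, the hand is drawn back clear, nothing else appears to have moved, and the job is handed in; the sign-off returned no verdict.

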